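# Slide the coffee-pod sled past its spring stop

## Task

Push the grey coffee-pod sled along its wooden rack, past the two spring pins, fully home against the end stop. To let it by, press the steel spring plate behind the sled down with a fingertip and keep it down while the sled goes over the pins; then let go, so that the pins spring up behind the sled and lock it in. Only press and push: the sled and its pod stay down on the rack, the pod stays in its cup, and everything else is left where it stands.

Things in the scene. Friction and masses are not known exactly. Their poses are not given: they have to be found in the camera images.
- rack: Fixed wooden rack 300 mm long (its x from -150 to +150), 120 mm wide. Origin on the worktop under the lane's centre line; +x is the push direction (roughly the robot's left, turned at each start), z up. Two rails (inner faces y = +-35 mm, tops z = 28 mm) carry the sled; fences outside them (inner faces y = +-50 mm) rise to z = 43.5 mm. The -x end is open
- end_stop (a point): Point on the lane's centre line at rail height where the sled's front meets the end stop's rubber bumpers: rack x = 138 mm. The end stop crosses the lane at the rack's +x end and rises to z = 44 mm
- stop_plate: Steel press plate 67 mm wide between the rails, rack x from -145 to +46 mm, top at z = 26.5 mm when up. It runs under the sled; the part behind the sled (ribbed, rack -x side) is bare. A finger may press it anywhere and slide along it. Carries the pins. Origin on the centre line at rack x = 0, 13.5 mm above the worktop when up; axes as the rack's
- pins (a point): Midpoint between the tops of the stop's two round steel pins (8 mm diameter, at rack x = 37 mm, y = +-29 mm). Up, the tops stand at z = 36 mm, 8 mm over the rails, and bar the sled; they sink with the plate. A fingertip passes between them (50 mm free)
- spring_stop (a joint): how far the stop (plate and pins) is pressed down, m: 0 up, 0.013 bottomed. Spring about 2.5 N at the top, 5 N at the bottom; springs back when released. It goes straight down wherever it is pressed; the sled clears the pins at 0.009 and more
- sled: Loose grey plastic sled, about 0.55 kg, 92 mm long (x), 94 mm wide, lying on the rails. Origin at the centre of its underside, x along the rack's x. Flat push wall 18 mm high at the rear, outer face at its x = -46 mm. Starts with its centre at rack x = -32 to -20 mm; home is rack x = 92 mm, its rear then 5 mm past the pins. Takes about 2 to 8 N to push
- cargo_pod: Loose coffee pod, 51 mm wide at the top, 44 mm high, standing in the sled's round cup (16 mm deep, centre 12.5 mm ahead of the sled's), its top about 48 mm over the rails. Origin at the centre of its underside
- pod_front: bystander: coffee pod like the other, 44 mm high, on the worktop beside the rack on the robot's side
- pod_back: bystander: coffee pod, 44 mm high, on the worktop beside the rack on the far side
- mug: bystander: white mug with blue flowers, 91 mm high, left of the rack
- sugar: bystander: glass sugar jar, 68 mm wide, 100 mm high, left of the rack
- spoon: bystander: teaspoon 130 mm long, lying left of the rack
- mug_b: bystander: mug with a diamond pattern, 94 mm high, right of the rack
- shaker: bystander: pale stoneware shaker, 65 mm wide, 98 mm high, right of the rack, near the front edge
- cup (a point): Centre of the floor of the sled's round cup, in which the pod stands
Mind the look-alikes: they are no part of the job. What is shaped like the cargo_pod but blue is not meant.

How it is judged:
On the way, in this order (a step that is already met when the one before it is completed fails the run):
1. the spring plate is pressed down with a finger while the sled is still before the pins (value of joint spring_stop above 0.0075 m and contact force between the fingers and stop_plate above 0.5 N and x of sled in the frame of rack below 0 m), for 0.1 s.
2. the sled is sliding over the pins while a finger still holds the spring plate down (value of joint spring_stop above 0.0075 m and contact force between the fingers and stop_plate above 0.5 N and x of sled in the frame of rack between 0.045 and 0.08 m).
At the end, for the whole second after the job is handed in: The sled lies flat on the rails, at rest against or within 5.5 mm of the end stop's bumpers, the spring stop is up again (within 1.5 mm) with its pins behind the sled, and the pod stands upright in its cup (within 10 mm of the cup's centre) (x of sled in the frame of rack between 0.0865 and 0.096 m and z of sled in the frame of rack below 0.031 m and angle between sled's own z axis and vertical below 0.05 rad and value of joint spring_stop below 0.0015 m and horizontal distance between cargo_pod and cup below 0.01 m and z of cargo_pod in the frame of sled below 0.009 m and angle between cargo_pod's own z axis and vertical below 0.15 rad and linear speed of sled below 0.01 m/s); the robot touches nothing.
It fails at once if the sled is lifted or tipped off the rails (over 10 mm or 0.2 rad) (z of sled in the frame of rack above 0.038 m or angle between sled's own z axis and vertical above 0.2 rad).
It fails at once if the pod is lifted out of its cup or tipped (z of cargo_pod in the frame of rack above 0.044 m or angle between cargo_pod's own z axis and vertical above 0.35 rad).
It fails at once if a bystander is moved by more than 20 mm (distance of any of pod_front, pod_back, mug, sugar, spoon, mug_b, shaker from where it was at the start of the episode above 0.02 m).
It also fails if it takes over 48 s, if anything falls off the work surface, if the arm or the gripper's body presses on something with over 40 N, if the wrist force passes 120 N, or if a joint passes its speed limit or range.

## Robot

A 6-joint arm with a two-finger parallel gripper is mounted at the origin on a cart in front of the work surface, level with it; the furniture and walls round the work are solid. World frame = base frame: x ahead of the robot, y to its left, z up, the work surface at z = 0. Lengths are in m, angles in rad, forces in N, time in s.
With the tool pointing down it reaches from about 0.3 to 0.85 m from the base axis. Payload 5.4 kg.
Tool frame: the origin (TCP) lies at the very end of the fingers, on their centre line; the grasp point (between the pads) lies 19 mm behind it; z points along the fingers, y is the line along which they close (so a half turn about z gives the same grasp; the last joint's range is limited). The gripper opens to 85 mm and grips with 20 to 120 N. Pads are 22 mm wide; open, the fingers measure 114 mm over their backs; the gripper's body (76 mm by 85 mm) begins 54 mm behind the grasp point. The pads swing forward as they close: fully open they stand 13 mm farther back than shut.
Start: joints at [0.964, 0.158, 1.597, -0, 1.386, -0.21], TCP at [0.222, 0.53, 0.231] pointing down, gripper open.
Joint ranges: [-2.91, 2.91], [-0.94, 2.29], [0.18, 2.7], [-1.29, 4.43], [0.17, 2.64], [-3, 3]. Speed limits (rad/s): [2.57, 2.57, 3.14, 3.14, 3.14, 3.14].

## Interface

Orientations are given as a 3x3 rotation matrix whose columns are the frame's x, y, z axes.
In Python, from workcell import arm gives the robot as it stands.
- The arm moves only by the shell command python3 -m jog 'ROWS' [OPENING]. ROWS is text: rows parted by semicolons, each of 6 numbers parted by spaces: the shift along the tool's x, y, z scaled (see below), then the turn, a rotation vector about the tool's x, y, z scaled (see below). A call has 1 to 12 rows; each row is the pose to reach, as a shift and turn from the pose commanded when the call began, along the tool's axes at that moment; what a row does not reach only later rows make up. The controller multiplies each number of a shift by 15 cm and each number of a turn by pi/4 rad. A row lasts 1/8 s, in which the tool goes at most 62.5 mm and 10.7 degrees, less where a joint would pass 70% of its speed; a pose out of reach is approached as far as the arm can. A call with a number of a shift or a turn outside -1 to 1 is refused whole. A call with a gripper value outside its range is refused whole. OPENING is the opening, from -1 (shut) to 1 (fully open), set as the call begins (- or left out, the last holds). The fingers move at their own pace and stop on an object; the grip force is fixed at half the most. Time passes only in rows, so rows that repeat a pose let the fingers close. It gives the time, the measured TCP pose, the force, the opening and the grip force at its end, in the units of the state.
- arm.sense(): the state, without advancing time (a new reading comes with each control period).
- arm.snapshot(name): name is "scene" or "top" or "wrist"; returns (picture, depth): 420x560x3 uint8, blue, green, red; 420x560 float32, m along the optical axis (not along the pixel's ray), 0 where there is no reading.
- arm.calibration(name): a dict with "fx", "fy", "cx", "cy" (pixels), "extrinsics" (4x4, takes a point from camera to world coordinates); the wrist camera has in their place "tool_from_camera" (4x4, takes a point from camera to tool coordinates, whose origin is the TCP and whose axes are the flange's). Camera axes: x right, y up, looking along -z (the intrinsics and any distortion apply to the point x, -y, -z); pixel columns grow to the right and rows downward; lengths in m; the calibration is good to about 2 mm. The wrist camera is an equidistant fisheye: a pixel r from the principal point sees the ray r / f radians off the axis. A picture is of the moment at which its call begins: read the wrist's pose just before it. calibration takes no time and is no camera call.
- arm.close_job(): hands the job in; it is judged then, once.
The state is a dict: "t": time; "q": joint angles; "joint_velocities": joint speeds; "joint_torque": joint torques, N m; "tcp_pos": TCP position; "orientation": TCP orientation; "contact_force": force on the tool from outside, world axes, zero at the start; "moment": the same for the moment, N m; "gripper_width": finger opening in m; "finger_force": force on a finger pad.
Only numpy, scipy, OpenCV 4.12 (cv2) and the standard library are available. Lean on these libraries where they do the work, as an engineer would, in place of code of your own. Each camera call takes 0.05 s, during which the arm holds its last target. There are 200 camera calls.

## Working session

There is one attempt and no reset: what is moved stays moved. The work goes in short steps, Python scripts to look and compute and a shell command to move; the robot and the scene stay as the last step left them, time stands still between calls to the robot, and variables do not carry over. Pictures are saved under pics/ and viewed, at most 10 in all, crops included, and the job is handed in when it is done.

```bash
ls; mkdir -p pics; python3 - <<'E'
from workcell import arm
import cv2,numpy as np
s=arm.sense();print(s['t'],s['tcp_pos'],s['orientation'],s['gripper_width'])
for n in("scene","top"):
    p,d=arm.snapshot(n);cv2.imwrite(f"pics/{n}.png",p);np.savez(f"{n}.npz",p=p,d=d);c=arm.calibration(n);print(n,c)
E
```

```text
pics
0.0 [0.22187265 0.52982715 0.23031025] [[-9.22308776e-01  3.86452206e-01 -1.10171012e-03]
 [ 3.86453552e-01  9.22307567e-01 -1.55075493e-03]
 [ 4.16822917e-04 -1.85603467e-03 -9.99998191e-01]] 0.0852867887874238
scene {'fx': 510.2958880330976, 'fy': 510.2958880330976, 'cx': 278.5974668828528, 'cy': 219.97998673942448, 'extrinsics': array([[-0.84663065,  0.35497856, -0.39649308, -0.08785767],
       [-0.5320573 , -0.54853519,  0.64499936,  0.92545907],
       [ 0.01147054,  0.75703327,  0.65327564,  1.0113397 ],
       [ 0.        ,  0.        ,  0.        ,  1.        ]])}
top {'fx': 429.5601141147856, 'fy': 429.5601141147856, 'cx': 275.1584128245913, 'cy': 217.37881897634242, 'extrinsics': array([[-1.45342563e-02,  9.91222829e-01, -1.31400378e-01,
         3.31304224e-01],
       [-9.99514586e-01, -1.07810693e-02,  2.92294380e-02,
        -1.22375231e-03],
       [ 2.75562497e-02,  1.31761422e-01,  9.90898371e-01,
         1.22577772e+00],
       [ 0.00000000e+00,  0.00000000e+00,  0.00000000e+00,
         1.00000000e+00]])}
```

View pics/top.png

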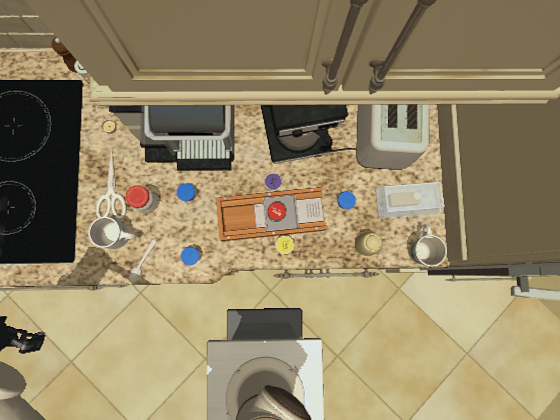

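View pics/scene.png

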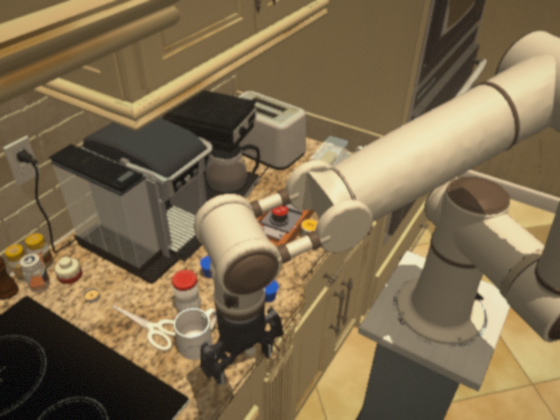

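```bash
cat > h.py <<'E'
import numpy as np,cv2
from workcell import arm
def ray(c,uv,z):
    uv=np.atleast_2d(uv).astype(float);E=c['extrinsics']
    d=np.c_[(uv[:,0]-c['cx'])/c['fx'],-(uv[:,1]-c['cy'])/c['fy'],-np.ones(len(uv))]@E[:3,:3].T
    return E[:3,3]+d*((z-E[2,3])/d[:,2])[:,None]
E
python3 - <<'E'
from h import *
p=np.load('top.npz')['p'];c=arm.calibration('top')
cv2.imwrite('pics/crop.png',cv2.resize(p[165:265,195:365],None,fx=4.6,fy=4.6,interpolation=cv2.INTER_CUBIC))
h=cv2.cvtColor(p,cv2.COLOR_BGR2HSV);m=cv2.inRange(h,(4,150,70),(16,255,255))
m[:185]=0;m[242:]=0;m[:,:212]=0;m[:,335:]=0
m=cv2.morphologyEx(m,cv2.MORPH_CLOSE,np.ones((3,3)))
k=max(cv2.findContours(m,0,2)[0],key=cv2.contourArea)
r=cv2.minAreaRect(k);b=cv2.boxPoints(r);print(r,b);w=ray(c,b,.0435);print(w,w.mean(0))
for i in range(2):print(np.linalg.norm(w[i+1]-w[i]),np.degrees(np.arctan2(*(w[i+1]-w[i])[[1,0]])))
g=cv2.inRange(h,(0,0,60),(180,60,255));g[:185]=0;g[242:]=0;g[:,:212]=0;g[:,335:]=0
n,l,s,ce=cv2.connectedComponentsWithStats(g);print([(a.tolist(),b.round(1).tolist()) for a,b in zip(s,ce) if a[4]>30])
E
```

```text
((270.9566345214844, 213.7869873046875), (43.83298873901367, 107.05918884277344), 84.20720672607422) [[215.48834 197.38521]
 [322.00082 186.5796 ]
 [326.42493 230.18877]
 [219.91245 240.99437]]
[[ 0.54603768  0.12926422  0.0435    ]
 [ 0.57403859 -0.16917671  0.0435    ]
 [ 0.45066777 -0.17792834  0.0435    ]
 [ 0.42428262  0.11670043  0.0435    ]] [ 0.49875667 -0.0252851   0.0435    ]
0.29975162897904173 -84.63997437813853
0.12368084495570386 -175.94237070528555
[([0, 0, 560, 420, 233525], [279.4, 209.5]), ([265, 185, 17, 6, 32], [273.3, 187.9]), ([254, 194, 70, 37, 1614], [288.8, 212.3])]
```

View pics/crop.png

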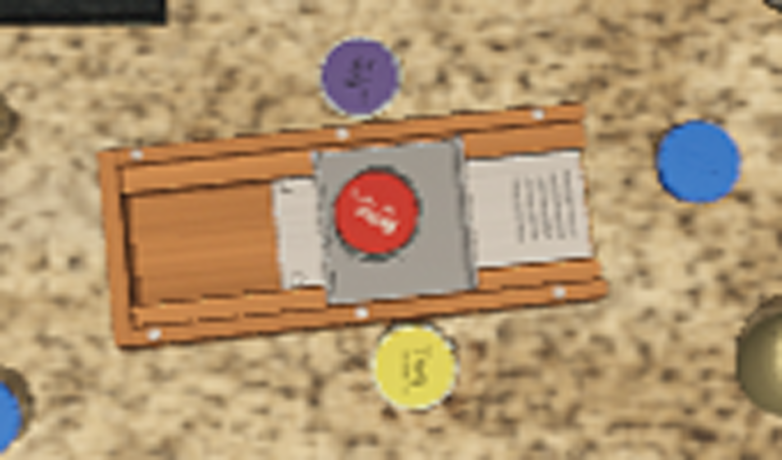

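The crop shows the rack: corners (98,152), (583,105), (605,297), (118,347); the grey sled's rear edge (463,140)-(477,290) with the red pod in its cup at (377,212). Candidates in the top image: red pod (277,211), purple (273,181), yellow (285,245), and blue ones (347,200), (186,192), (191,256). Red, the one standing in the sled, is the cargo; this crop confirms it.

```bash
python3 - <<'E'
from h import *
c=arm.calibration('top')
f=lambda a,z:ray(c,np.array(a,float)/4.6+[195-.4,165-.4],z)
w=f([(98,152),(583,105),(605,297),(118,347)],.0435);print(w,w.mean(0))
d=(w[0]+w[3]-w[1]-w[2])[:2];d/=np.linalg.norm(d);o=w.mean(0)[:2];print('dir',d,np.degrees(np.arctan2(d[1],d[0])))
n=np.array([-d[1],d[0]])
for nm,a,z in (('rear',[(463,140),(477,290)],.046),('pod',[(377,212)],.076),('plate end',[(582,153),(592,258)],.0265),('front',[(275,180),(283,288)],.0265),('byst',[(360,77),(415,367),(698,160)],.044)):
    q=f(a,z)[:,:2];print(nm,(q-o)@d,(q-o)@n)
for x in(-.12,-.095,.03): print(x,o+d*x)
s=arm.sense();R=s['orientation']
# tool x along +rackdir candidates
for sg in(1,-1):
    X=np.r_[sg*d,0];Z=np.array([0,0,-1.]);T=np.c_[X,np.cross(Z,X),Z]
    print(sg,cv2.Rodrigues(R.T@T)[0].ravel()/(np.pi/4))
for x in(-.12,):
    print((R.T@(np.r_[o+d*x,.15]-s['tcp_pos']))/.15)
E
```

```text
[[ 0.54529675  0.12810748  0.0435    ]
 [ 0.57163125 -0.16723939  0.0435    ]
 [ 0.45353252 -0.17717006  0.0435    ]
 [ 0.4269127   0.11577592  0.0435    ]] [ 0.49934331 -0.02513151  0.0435    ]
dir [-0.08965107  0.99597324] 95.14353367193233
rear [-0.0722621  -0.07054943] [-0.04448506  0.04745429]
pod [-0.01424203] [-0.00139038]
plate end [-0.14651359 -0.14491013] [-0.03254315  0.03303067]
front [0.043765   0.04544002] [-0.03459651  0.03229906]
byst [-0.01410022 -0.02856494 -0.21392007] [-0.08989553  0.08958283 -0.01831408]
-0.12 [ 0.51010144 -0.1446483 ]
-0.095 [ 0.50786016 -0.11974897]
0.03 [0.49665378 0.00474769]
1 [-2.19803703e-03  7.18018861e-04  1.38045831e+00]
-1 [-8.20628341e-04 -2.51215055e-03 -2.61954058e+00]
[-3.51008018 -3.40391188  0.54051871]
```

```bash
python3 -m jog '0 0 0 0 0 0.69;0 0 0 0 0 0.69;0 0 0 0 0 0.69;0 0 0 0 0 0.69' -1; python3 -m jog '0 0 0 0 0 0.69;0 0 0 0 0 0.69;0 0 0 0 0 0.69;0 0 0 0 0 0.69'; cat >> h.py <<'E'
o=np.array([.49934,-.02513]);d=np.array([-.08965,.99597])
def rep(x,z,y=0):
    s=arm.sense();R=s['orientation'];X=np.r_[d,0];Z=np.array([0,0,-1.]);T=np.c_[X,np.cross(Z,X),Z]
    n=np.array([-d[1],d[0]]);q=s['tcp_pos']
    print('t',s['t'],'rack xy',(q[:2]-o)@d,(q[:2]-o)@n,'z',q[2],'F',s['contact_force'],'w',s['gripper_width'])
    print('turn',(cv2.Rodrigues(R.T@T)[0].ravel()/(np.pi/4)).round(4),'shift',((R.T@(np.r_[o+d*x+n*y,z]-q))/.15).round(4),'q',s['q'].round(3))
E
python3 - <<'E'
from h import *
rep(-.115,.15);print(arm.calibration('wrist'))
E
```

```text
t: 0.6
tcp_pos: [0.222, 0.53, 0.2308]
orientation: [[-0.592, 0.806, -0.001], [0.806, 0.592, -0.001], [-0.0, -0.001, -1.0]]
contact_force: [0.5, 0.2, -0.4]
gripper_width: 0.0123
finger_force: 0.0
t: 1.1
tcp_pos: [0.2221, 0.5302, 0.231]
orientation: [[-0.094, 0.996, -0.0], [0.996, 0.094, -0.0], [-0.0, -0.0, -1.0]]
contact_force: [0.9, 0.8, -0.6]
gripper_width: -0.0003
finger_force: 0.0
t 1.1 rack xy 0.5779115385206487 0.2263074645587166 z 0.231025358797318 F [ 0.89040782  0.79210699 -0.57872013] w -0.00032551559716599375
turn [-0.0004  0.0005  0.006 ] shift [-4.6263  1.4869  0.5416] q [ 0.964  0.159  1.597 -0.     1.386  0.869]
{'fx': 325.19226210127806, 'fy': 325.19226210127806, 'cx': 280.12256568870475, 'cy': 210.17586144472844, 'tool_from_camera': array([[ 8.74044766e-04,  9.65234671e-01,  2.61383369e-01,
         6.63390322e-02],
       [ 9.99999167e-01, -5.95441388e-04, -1.14507426e-03,
        -7.80350418e-04],
       [-9.49626897e-04,  2.61384152e-01, -9.65234388e-01,
        -1.42169333e-01],
       [ 0.00000000e+00,  0.00000000e+00,  0.00000000e+00,
         1.00000000e+00]])}
```

```bash
python3 -m jog '-0.93 0.3 0 0 0 0.006;-0.93 0.3 0 0 0 0.006;-0.93 0.3 0 0 0 0.006' >/dev/null; python3 -m jog '-0.93 0.3 0 0 0 0;-0.93 0.3 0 0 0 0;-0.93 0.3 0 0 0 0'>/dev/null; python3 -m jog '-0.93 0.3 0 0 0 0;-0.93 0.3 0 0 0 0;-0.93 0.3 0 0 0 0'>/dev/null; python3 -m jog '-0.93 0.3 0 0 0 0;-0.93 0.3 0 0 0 0;-0.93 0.3 0 0 0 0' >/dev/null; python3 -m jog '-0.9 0.29 0 0 0 0;-0.9 0.29 0 0 0 0;-0.9 0.29 0 0 0 0;-0.9 0.29 0 0 0 0'; python3 - <<'E'
from h import *
rep(-.115,.06)
p,_=arm.snapshot('wrist');cv2.imwrite('pics/w1.png',p)
E
```

```text
t: 3.1
tcp_pos: [0.5045, -0.1411, 0.231]
orientation: [[-0.087, 0.996, -0.001], [0.996, 0.087, 0.001], [0.001, -0.001, -1.0]]
contact_force: [-0.4, 0.9, 0.3]
gripper_width: -0.0001
finger_force: 0.0
t 3.1 rack xy -0.11593159832561183 0.005214463995058058 z 0.23095626045196851 F [-0.43636805  0.86870759  0.31945262] w -7.435937954772383e-05
turn [-0.0009 -0.0012 -0.0038] shift [0.0053 0.0356 1.1397] q [-0.504  0.027  1.739  0.     1.377 -0.591]
```

View pics/w1.png

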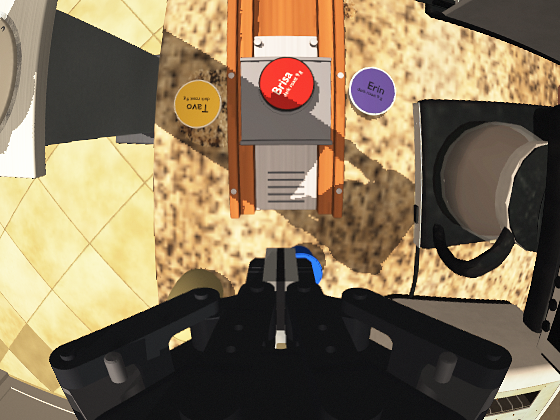

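The wrist view shows the sled rear edge at row ~142, the bare ribbed plate at rows 145-210 centred on column ~287, and the shut fingers at column ~281, so a 5 mm sideways correction is due.

```bash
python3 -m jog '0.07 0.035 0.4 0 0 -0.004;0.07 0.035 0.8 0 0 -0.004;0.07 0.035 0.95 0 0 -0.004;0.07 0.035 0.95 0 0 -0.004'>/dev/null; python3 -m jog '0 0 0.2 0 0 0;0 0 0.3 0 0 0;0 0 0.3 0 0 0;0 0 0.3 0 0 0';python3 - <<'E'
from h import *
rep(-.1,.0155)
p,_=arm.snapshot('wrist');cv2.imwrite('pics/w2.png',p)
E
```

```text
t: 4.15
tcp_pos: [0.5099, -0.1302, 0.0452]
orientation: [[-0.089, 0.996, 0.002], [0.996, 0.089, -0.001], [-0.001, 0.002, -1.0]]
contact_force: [-0.1, -0.3, -0.2]
gripper_width: 0.0002
finger_force: 0.0
t 4.15 rack xy -0.1056135988489657 -0.0011437487374823128 z 0.045172502213131675 F [-0.05745756 -0.29200707 -0.17114964] w 0.00018179243505218165
turn [ 0.0023  0.0015 -0.001 ] shift [ 0.0377 -0.008   0.1978] q [-0.48   0.263  1.877  0.     1.    -0.569]
```

View pics/w2.png

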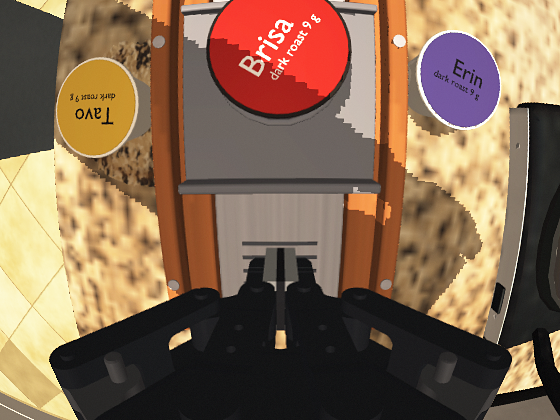

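The fingers (column 281) are centred on the plate, about 20 mm behind the sled wall (row 188). Pressing now.

```bash
python3 -m jog '0 -0.008 0.1 0 0 0;0 -0.008 0.15 0 0 0;0 -0.008 0.195 0 0 0;0 -0.008 0.195 0 0 0;0 -0.008 0.195 0 0 0';python3 - <<'E'
from h import *
rep(.03,.0155)
E
```

```text
t: 4.82
tcp_pos: [0.5078, -0.1301, 0.0148]
orientation: [[-0.089, 0.996, -0.0], [0.996, 0.089, -0.0], [-0.0, -0.0, -1.0]]
contact_force: [-0.7, 0.4, 5.0]
gripper_width: 0.0004
finger_force: 2.3
t 4.825 rack xy -0.10530900268783668 0.0009488255741243248 z 0.014760424458632296 F [-0.74355032  0.44842312  4.96006882] w 0.00043339207336001804
turn [-0.0003  0.0001 -0.0014] shift [ 0.9021  0.0053 -0.005 ] q [-0.481  0.315  1.887 -0.     0.94  -0.57 ]
```

```bash
python3 -m jog '0.04 0 0 0 0 0;0.08 0 0 0 0 0;0.12 0 0 0 0 0;0.15 0 0 0 0 0;0.18 0 0 0 0 0;0.21 0 0 0 0 0;0.25 0 0 0 0 0;0.29 0 0 0 0 0;0.33 0 0 0 0 0;0.37 0 0 0 0 0;0.4 0 0 0 0 0;0.4 0 0 0 0 0';python3 - <<'E'
from h import *
rep(.035,.0150)
p,_=arm.snapshot('wrist');cv2.imwrite('pics/w3.png',p)
E
```

```text
t: 6.32
tcp_pos: [0.5027, -0.0703, 0.0147]
orientation: [[-0.089, 0.996, 0.001], [0.996, 0.089, -0.001], [-0.001, 0.0, -1.0]]
contact_force: [0.9, -3.8, 5.1]
gripper_width: -0.0003
finger_force: 2.8
t 6.325 rack xy -0.04524561675295352 0.000677837497028377 z 0.014716899576419463 F [ 0.86168431 -3.7611869   5.12801091] w -0.0002689922704590057
turn [ 0.0006  0.0008 -0.0011] shift [ 0.535   0.0041 -0.0022] q [-0.377  0.278  1.935 -0.     0.929 -0.466]
```

View pics/w3.png

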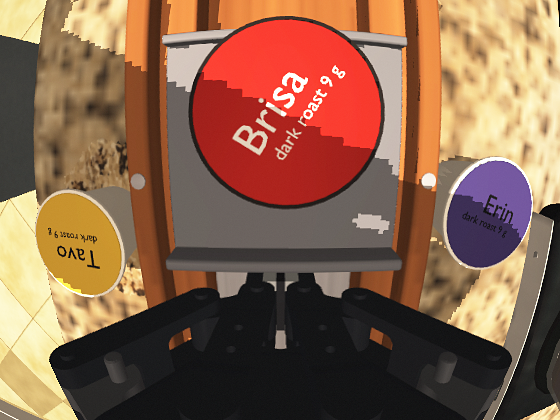

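The sled sits square against the finger (rear edge at row ~265), the pod is upright and there is a 4 N push. Carrying on.

```bash
python3 -m jog '0.03 0.004 0 0 0 0;0.06 0.004 0 0 0 0;0.09 0.004 0 0 0 0;0.12 0.004 0 0 0 0;0.15 0.004 0 0 0 0;0.18 0.004 0 0 0 0;0.21 0.004 0 0 0 0;0.24 0.004 0 0 0 0;0.27 0.004 0 0 0 0;0.3 0.004 0 0 0 0;0.33 0.004 0 0 0 0;0.36 0.004 0 0 0 0';python3 - <<'E'
from h import *
rep(.035,.0148)
E
```

```text
t: 7.88
tcp_pos: [0.4985, -0.0171, 0.0147]
orientation: [[-0.089, 0.996, 0.0], [0.996, 0.089, -0.001], [-0.001, 0.0, -1.0]]
contact_force: [0.4, -7.6, 5.2]
gripper_width: 0.0002
finger_force: 4.2
t 7.875 rack xy 0.008107725608830533 9.634471754257666e-05 z 0.014700162203169477 F [ 0.41715057 -7.61182125  5.15089695] w 0.0001747323422962716
turn [ 0.0003  0.0019 -0.0013] shift [ 0.1793  0.0005 -0.0009] q [-0.276  0.258  1.959 -0.002  0.923 -0.364]
```

```bash
python3 -m jog '0.03 0 0 0 0 0;0.06 0 0 0 0 0;0.09 0 0 0 0 0;0.12 0 0 0 0 0;0.14 0 0 0 0 0;0.16 0 0 0 0 0;0.17 0 0 0 0 0;0.17 0 0 0 0 0';python3 - <<'E'
from h import *
rep(.035,.0148)
p,_=arm.snapshot('wrist');cv2.imwrite('pics/w4.png',p)
E
```

```text
t: 8.88
tcp_pos: [0.4962, 0.0084, 0.0147]
orientation: [[-0.089, 0.996, 0.0], [0.996, 0.089, -0.001], [-0.001, 0.0, -1.0]]
contact_force: [0.8, -6.3, 5.1]
gripper_width: 0.0001
finger_force: 3.9
t 8.875 rack xy 0.033706249485348096 0.00013318064073386106 z 0.01470298092908848 F [ 0.77338179 -6.26617627  5.08493239] w 0.00013990755496578105
turn [ 0.      0.0015 -0.0012] shift [ 0.0086  0.0009 -0.0007] q [-2.260e-01  2.530e-01  1.966e+00 -1.000e-03  9.220e-01 -3.140e-01]
```

View pics/w4.png

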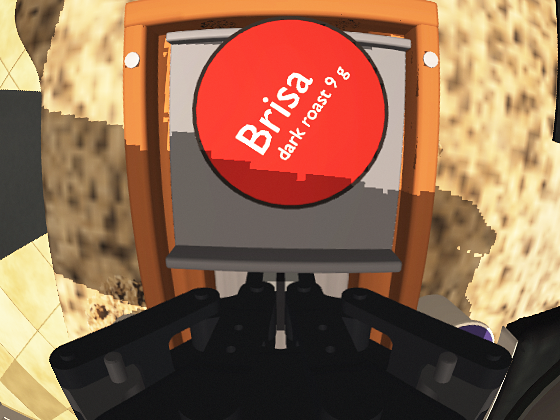

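The sled's front edge (row ~35) is just short of the end stop (row ~25). I'll creep forward until the force rises.

```bash
python3 -m jog '0.01 0 0 0 0 0;0.015 0 0 0 0 0;0.015 0 0 0 0 0'; python3 -m jog '0.005 0 0 0 0 0;0.01 0 0 0 0 0;0.01 0 0 0 0 0';python3 - <<'E'
from h import *
rep(.035,.0148)
E
```

```text
t: 9.3
tcp_pos: [0.496, 0.0104, 0.0147]
orientation: [[-0.089, 0.996, 0.0], [0.996, 0.089, -0.002], [-0.002, 0.0, -1.0]]
contact_force: [0.8, -7.7, 5.4]
gripper_width: -0.0001
finger_force: 4.6
t: 9.68
tcp_pos: [0.4966, 0.0109, 0.0148]
orientation: [[-0.089, 0.996, 0.002], [0.996, 0.089, -0.003], [-0.003, 0.001, -1.0]]
contact_force: [2.8, -12.5, 2.6]
gripper_width: -0.0003
finger_force: 7.7
t 9.675 rack xy 0.03616663452278782 -0.0004797063663220559 z 0.014809143750804363 F [  2.80611095 -12.4582972    2.61631287] w -0.0002568848524315038
turn [ 0.0018  0.0043 -0.001 ] shift [-0.0078 -0.0032  0.0001] q [-0.22   0.253  1.966 -0.004  0.921 -0.307]
```

The force rise (12.5 N with almost no travel) shows contact with the bumpers. Now backing off and lifting.

```bash
python3 -m jog '-0.02 0 0 0 0 0;-0.05 0 0 0 0 0;-0.05 0 -0.05 0 0 0;-0.05 0 -0.1 0 0 0;-0.05 0 -0.2 0 0 0;-0.05 0 -0.5 0 0 0;-0.05 0 -0.9 0 0 0;-0.05 0 -0.9 0 0 0;-0.05 0 -0.9 0 0 0';python3 - <<'E'
from h import *
rep(.035,.0148)
p,_=arm.snapshot('wrist');cv2.imwrite('pics/w5.png',p)
E
```

```text
t: 10.8
tcp_pos: [0.496, 0.0052, 0.1497]
orientation: [[-0.088, 0.996, -0.0], [0.996, 0.088, -0.0], [-0.0, -0.0, -1.0]]
contact_force: [0.0, 0.6, -0.5]
gripper_width: -0.0003
finger_force: 0.0
t 10.8 rack xy 0.030538195191150672 0.0005611094200997242 z 0.1496550926025308 F [ 0.0399602   0.57384496 -0.49948587] w -0.00027872806004975847
turn [-0.0002  0.0003 -0.0015] shift [0.0299 0.0038 0.899 ] q [-0.233  0.033  1.899 -0.     1.209 -0.322]
```

View pics/w5.png

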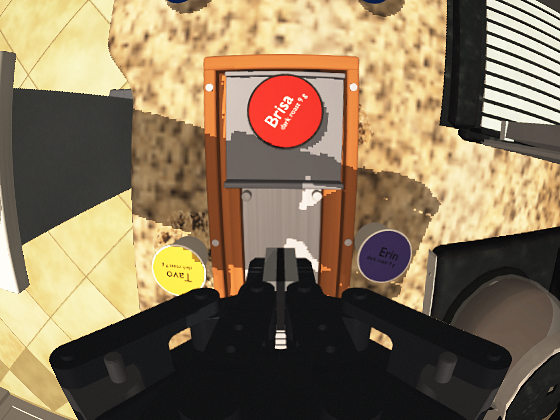

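The sled is against the end stop (front edge at row ~73), both pins are up behind it at (246,196) and (317,196), the pod is upright, and the arm is clear. Handing in.

```bash
python3 -c "
from workcell import arm
print(arm.close_job())"
```

```text
the job is handed in; nothing more can be done
None
```

I pushed the sled home against the end stop, the pins sprang up behind it, the pod is upright in its cup, and the job is handed in; the hand-in returned no verdict.

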